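Load the cast drying box and turn it down

ROBOT

A 6-joint arm with a two-finger parallel gripper is mounted at the origin on the work surface. World frame = base frame: x ahead of the robot, y to its left, z up, the work surface at z = 0. Lengths are in mm, angles in degrees, forces in N, time in s.
With the tool pointing down it reaches from about 300 to 775 mm from the base axis. Payload 14.6 kg.
Tool frame: the origin (TCP) lies at the very end of the fingers, on their centre line; the grasp point (between the pads) lies hold_point_z behind it (hold_point_z is the distance from the TCP to the grasp point, in mm); z points along the fingers, y is the line along which they close (so a half turn about z gives the same grasp; the last joint's range is limited). The gripper opens to 85 mm and grips with 20 to 120 N. Pads are 22 mm wide; open, the fingers measure 114 mm over their backs; the gripper's body (76 mm by 85 mm) begins 54 mm behind the grasp point. The pads swing forward as they close: fully open they stand 13 mm farther back than shut.
Start: joints at [-67.185, 17.183, 87.147, -0, 75.671, -3.816], TCP at [246.526, -491.644, 199.781] pointing down, gripper open.
Joint ranges: [-173.82, 173.82], [-45.26, 126.66], [13.44, 144.39], [-59.66, 239.66], [0, 175.72], [-146.38, 146.38]. Speed limits (degrees/s): [127.2, 127.2, 147.25, 180, 180, 180].

INTERFACE

Orientations are given as a 3x3 rotation matrix whose columns are the frame's x, y, z axes.
In Python, from plant import observe, camera, close_job, silhouettes, hold_point_z gives the robot as it stands.
- The arm moves only by the tool arm_command, never from a script. Its argument "targets" is a list of rows, each an object of numbers: "x", "y", "z": the shift along the tool's x, y, z in mm; "rx", "ry", "rz": the turn, a rotation vector about the tool's x, y, z in degrees; "gripper": the opening in per cent of the stroke, from 0 (shut) to 100 (fully open). A call has 1 to 10 rows; each row is the pose to reach, as a shift and turn from the pose commanded when the call began, along the tool's axes at that moment; what a row does not reach only later rows make up. A row lasts 1/8 s, in which the tool goes at most 62.5 mm and 10.7 degrees, less where a joint would pass 70% of its speed; a pose out of reach is approached as far as the arm can. A call with a gripper value outside its range is refused whole. The fingers move at their own pace and stop on an object; the grip force is fixed at half the most. Time passes only in rows, so rows that repeat a pose let the fingers close. It gives the time, the measured TCP pose, the force, the opening and the grip force at its end, in the units of the state.
- observe(): the state, without advancing time (a new reading comes with each control period).
- camera(name): name is "side" or "top" or "wrist"; returns a dict with "pixels" (480x640x3 uint8, red, green, blue), "z_map" (480x640 float32, mm along the optical axis (not along the pixel's ray), 0 where there is no reading), "K" (3x3 intrinsics, pixels), "R" (3x3) and "t" (3): a world point X has camera coordinates R X + t. Camera axes: x right, y down, z forward; pixel columns grow to the right and rows downward; lengths in mm; the calibration is good to about 2 mm. A picture is of the moment at which its call begins.
- close_job(): hands the job in; it is judged then, once.
Trained networks look in the newest picture that a camera, given by its name, has taken for a name from the list of things; names that differ only in an ending like _2 or _b are one class to them, and where a whole thing is asked for, a point or a joint stands for the part that bears it (a point fixed in the world has none). Each returns a list of dicts, best first, with "score" (0 to 1); they miss things now and then, are a little off and sometimes report something else, mostly with a low value. They report only what shows in the picture. A call takes as long as a camera call. They do not tell look-alikes from the thing itself.
- silhouettes(camera, target): "mask" (480x640 bool, what is visible of it) and "position" ([row, column] in pixels, amid what is visible of it).
The state is a dict: "time_s": time; "joint_positions": joint angles; "dq": joint speeds; "joint_torque": joint torques, N m; "tcp_pos": TCP position; "ee_rot": TCP orientation; "wrist_force": force on the tool from outside, world axes, zero at the start; "ft_torque": the same for the moment, N m; "width": finger opening in mm; "finger_force": force on a finger pad.
Only numpy, scipy, OpenCV 4.12 (cv2) and the standard library are available. Lean on these libraries where they do the work, as an engineer would, in place of code of your own. Each camera call takes 0.05 s, during which the arm holds its last target. There are 200 camera calls.

TASK

Slide the tray with the plaster cast along the bench into the drying box until it is fully home against the stop inside, keeping the cast standing in the tray. Then turn the box's temperature knob fully anticlockwise to its end stop, the lowest setting, and let go. Leave the bowl and the can where they are.

Things in the scene. Friction and masses are not known exactly. Their poses are not given: they have to be found in the camera images.
- oven: Fixed drying box, cream top on blue-grey walls, 200 mm wide, 240 mm deep. Origin and axes are those of point oven_mouth; it fills x 0 to 240, y -100 to 100 mm. Its front face is upright up to 85 mm, then a flat panel slopes back and up, 25 degrees from horizontal, to the flat top 141 mm above the bench. The knob is on this panel.
- oven_mouth (a point): Centre of the box's mouth at bench level (z = 0), in the plane of its front face. x points level into the box, y left as seen facing the mouth, z up. The box has no floor: the tray slides on the bench. Chamber 122 mm wide, 64 mm high (side edges of the mouth bevelled, 142 mm wide narrowing over 12 mm); a solid stop across it at x = 101 mm.
- tray_handle (a point): Centre of the grip of the tray's handle, 32 mm above the tray's underside, axes as tray_mid. The handle is an upright aluminium tab, 40 mm long along x, 12 mm thick along y, top 46 mm above the underside; its centre lies 105 mm from the tray's middle towards -x, joined to the tray by a bar 12 mm wide and 10 mm high.
- tray_mid (a point): Middle of the loose aluminium tray, 6 mm above its underside. 100 mm along x, 116 mm along y, rim 12 mm high, floor 3 mm thick, about 0.3 kg. x points from the handle to the far edge, which enters the box first; z up. Fully home against the stop it is 51 mm inside the mouth, its near edge flush with the box's front, the handle outside.
- cast_mid (a point): Middle of the plaster cast of a row of teeth, 15 mm above its underside, z up. 58 x 64 mm in plan, 33 mm high, about 0.12 kg, standing loose on the tray's floor.
- knob_axis (a point): Point on the knob's axis at the height to grip, fixed to the box, 34 mm out from the sloping panel, 29 mm behind the box's front face, 136 mm above the bench, on the box's centre line. Its axes are those of the panel: z out of the panel along the knob's axis, x up the slope, y left.
- knob_pointer (a point): Pointer end of the black knob's grip bar, at the height to grip, 24 mm from the knob's axis; it turns with the knob; its x runs along the bar towards the axis. The bar is 48 mm long, 14 mm thick, reaching from 12 to 44 mm above the panel; under it is a disc 50 mm across. A white line on the bar's top marks this end.
- knob (a joint): Turn of the temperature knob in rad: 0 at its end stop fully anticlockwise (seen facing the panel), growing clockwise to 4.71 at the other stop; it stays where it is left (friction about 0.12 N m). At value q the pointer's direction in the axes of knob_axis is (-cos(0.785+q), sin(0.785+q), 0): at 0 it points down the slope and left, to a long scale mark.
- bowl: Blue mixing bowl, 120 mm across and 75 mm high, origin under its centre. To be left alone.
- can: Small steel can with a pale paper label, 60 mm across, 75 mm high, origin under its centre. To be left alone.
Not all that is in view belongs to the job. Of the things like the part that bears tray_handle, leave any that is black or pink; of the rest the smaller one is meant.

How it is judged (in metres and radians):
On the way, in this order (a step that is already met when the one before it is completed fails the run):
1. The tray, the cast standing in it, is fully home in the drying box (x of tray_mid in the frame of oven_mouth between 0.046 and 0.056 m and y of tray_mid in the frame of oven_mouth between -0.006 and 0.006 m and angle between the x axis of tray_mid and the x axis of oven_mouth, either way round below 0.08 rad and height (world z) of tray_mid below 0.012 m and horizontal distance between cast_mid and tray_mid below 0.035 m and angle between cast_mid's own z axis and vertical below 0.15 rad and height (world z) of cast_mid below 0.026 m), for 0.2 s.
2. The knob is at its anticlockwise end stop (value of joint knob below 0.06 rad), for 0.2 s.
At the end, for the whole second after the job is handed in: Tray home: middle 46 to 56 mm inside the mouth, within 6 mm of its centre line, on the bench, square within 0.08 rad; cast standing in it within 35 mm of its middle, upright within 0.15 rad; knob within 0.06 rad of its anticlockwise stop (all of step 1 and value of joint knob below 0.06 rad); the robot touches nothing.
It fails at once if The mixing bowl is moved more than 30 mm (distance of bowl from where it was at the start of the episode above 0.03 m).
It fails at once if The can is moved more than 30 mm (distance of can from where it was at the start of the episode above 0.03 m).
It fails at once if The cast tips over (angle between cast_mid's own z axis and vertical above 0.6 rad).
It also fails if it takes over 69 s, if anything falls off the work surface, if the arm or the gripper's body presses on something with over 40 N, if the wrist force passes 120 N, or if a joint passes its speed limit or range.

## Working session

There is one attempt and no reset: what is moved stays moved. The work goes in short steps, Python scripts to look and compute and a tool call to move; the robot and the scene stay as the last step left them, time stands still between calls to the robot, and variables do not carry over. Pictures are saved under pics/ and viewed, at most 10 in all, crops included, and the job is handed in when it is done.

Besides the shell and the picture viewer there is one more tool, called after "Emit:" in YAML: its name, and indented under it one key for each argument. arm_command: Moves the arm, as the interface text tells. Its arguments: {"type":"object","properties":{"targets":{"type":"array"}},"required":["targets"]}

```bash
mkdir -p pics; cat > h.py <<'E'
import numpy as np,cv2
from plant import *
def pts(c,m=None):
    z=c["z_map"]; v,u=np.nonzero((z>0) if m is None else (m&(z>0)))
    d=z[v,u]; p=np.linalg.inv(c["K"])@np.vstack([u*d,v*d,d])
    return (c["R"].T@(p-np.array(c["t"]).reshape(3,1))).T
def save(c,n): cv2.imwrite(n,cv2.cvtColor(c["pixels"],cv2.COLOR_RGB2BGR))
E
python3 - <<'E'
from h import *
print(hold_point_z, observe())
for n in("top","side"):
    c=camera(n); save(c,f"pics/{n}.png")
    for t in("oven","tray_mid","tray_handle","cast_mid","knob_pointer","bowl","can"):
        for s in silhouettes(n,t):
            p=pts(c,s["mask"])
            if len(p): print(n,t,round(s["score"],2),np.round(s["position"]),s["mask"].sum(),np.median(p,0).round(),np.percentile(p,2,axis=0).round(),np.percentile(p,98,axis=0).round())
E
```

```text
18.700000000000003 {'time_s': 0.0, 'joint_positions': array([-6.71861770e+01,  1.72177715e+01,  8.71818403e+01,  1.21085752e-03,
        7.56719058e+01, -3.81661574e+00]), 'dq': array([ 0.01298438,  0.06040661,  0.05426752,  0.07815218, -0.0988622 ,
        0.0570658 ]), 'joint_torque': array([ 4.42286728e-04, -5.43509102e+01, -3.61787224e+01, -4.92428353e-05,
        4.01050231e-03,  6.87490598e-06]), 'tcp_pos': array([ 246.41267058, -491.38869359,  199.18946196]), 'ee_rot': array([[ 8.93918610e-01,  4.48229073e-01, -4.65106622e-04],
       [ 4.48229303e-01, -8.93917865e-01,  1.15850721e-03],
       [ 1.03509493e-04, -1.24408557e-03, -9.99999221e-01]]), 'wrist_force': array([ 0.23349527,  0.28799842, -0.14435976]), 'ft_torque': array([-0.03802015,  0.04279657, -0.02825506]), 'finger_force': 0.0, 'width': 85.4980687156628}
top oven 0.88 [152. 372.] 7152 [750. -86. 136.] [ 635. -189.   57.] [876.  17. 147.]
top tray_mid 0.82 [308. 474.] 3614 [ 320. -373.    6.] [ 240. -460.   -2.] [ 415. -228.   66.]
top tray_mid 0.8 [224. 280.] 1126 [554. 178.   5.] [456. 131.  -4.] [612. 255.  47.]

[... 1528 characters left out ...]
y_handle 0.79 [414. 368.] 6826 [244. 344.   4.] [159. 243.  -0.] [394. 415.  65.]
side tray_handle 0.37 [311. 276.] 628 [541. 207.  22.] [511. 165.   4.] [570. 232.  37.]
side cast_mid 0.75 [307. 276.] 645 [541. 207.  22.] [511. 165.   2.] [570. 232.  37.]
side knob_pointer 0.49 [185. 293.] 256 [674. -92. 125.] [ 654. -118.  104.] [699. -78. 148.]
side knob_pointer 0.27 [194. 261.] 7972 [744. -30. 113.] [ 630. -194.    2.] [874.  32. 144.]
side bowl 0.74 [379. 210.] 2746 [569. 426.  38.] [497. 383.   2.] [606. 491.  76.]
side can 0.74 [171. 376.] 556 [ 549. -365.   54.] [ 525. -406.   -0.] [ 582. -351.   77.]
side can 0.42 [185. 293.] 255 [674. -94. 126.] [ 653. -122.  105.] [699. -79. 148.]
```

View pics/top.png

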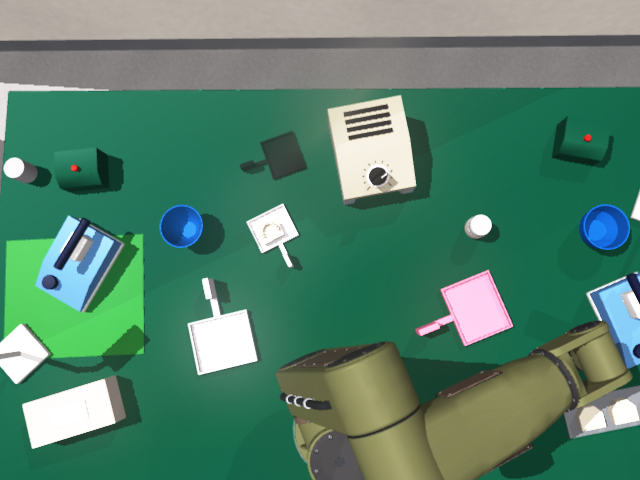

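View pics/side.png

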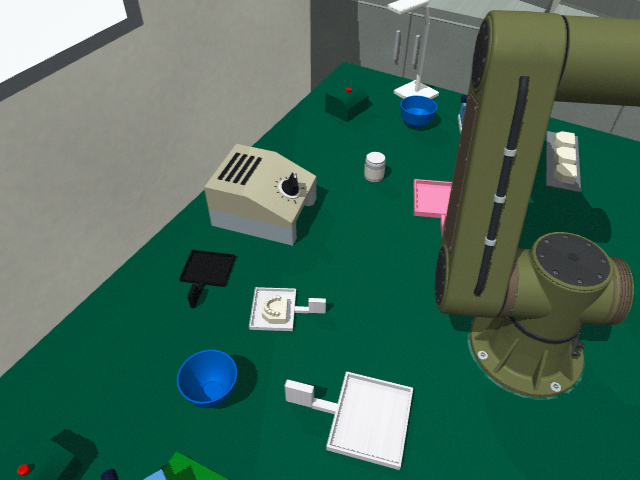

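Top view: the white tray with the cast is at (272,228), with its handle at (290,262). The box is at (372,150) with the knob at (378,176). The bigger white tray, the pink one and the black one are decoys. Next I measure the poses precisely.

```bash
cat > meas.py <<'E'
from h import *
from scipy.optimize import minimize
def rectfit(p,L,W,x0):
    # fit rectangle of known size to boundary (hull) of points; robust
    h=cv2.convexHull(p.astype(np.float32))[:,0]
    n=[]
    for a,b in zip(h,np.roll(h,-1,0)):
        k=max(1,int(np.linalg.norm(b-a)/2)); n+= [a+(b-a)*i/k for i in range(k)]
    n=np.array(n)
    def f(v):
        c,s=np.cos(v[2]),np.sin(v[2]); q=(n-v[:2])@np.array([[c,-s],[s,c]])
        d=np.maximum(abs(q[:,0])-L/2,abs(q[:,1])-W/2)
        return np.mean(np.sqrt(1+d**2))
    r=min((minimize(f,[x0[0],x0[1],x0[2]+a],method="Nelder-Mead",options=dict(xatol=1e-4,fatol=1e-5,maxiter=3000)) for a in(-.1,0,.1)),key=lambda r:r.fun)
    return r.x,r.fun
E
python3 - <<'E'
from meas import *
C={n:camera(n) for n in("top","side")}
for n,c in C.items():
    p=pts(c)
    def box(x0,x1,y0,y1,z0,z1):
        return p[(p[:,0]>x0)&(p[:,0]<x1)&(p[:,1]>y0)&(p[:,1]<y1)&(p[:,2]>z0)&(p[:,2]<z1)]
    o=box(610,900,-210,40,88,146)
    print(n,"oven foot minrect",cv2.minAreaRect(o[:,:2].astype(np.float32)),"fit",rectfit(o[:,:2],240,200,[752,-86,0.13]))
    t=box(610,900,-210,40,139,143.5); print(" top",len(t),cv2.minAreaRect(t[:,:2].astype(np.float32)),np.median(t[:,2]))
    tr=box(440,630,120,270,5,16)
    s=[m for m in silhouettes(n,"tray_mid") if np.linalg.norm(np.median(pts(c,m["mask"]),0)[:2]-[545,175])<40]
    h=box(430,540,110,200,25,50)
    h=h; print(" handle",len(h),h.mean(0),h.max(0),cv2.minAreaRect(h[:,:2].astype(np.float32)))
    if s:
        q=pts(c,s[0]["mask"]); hc=h[:,:2].mean(0)
        q=q[(np.linalg.norm(q[:,:2]-hc,axis=1)>45)&(q[:,2]<16)]
        # remove bar: keep dense main
        print(" tray minrect",cv2.minAreaRect(q[:,:2].astype(np.float32)),rectfit(q[:,:2],100,116,[552,190,0.5]))
    k=box(630,720,-140,-50,125,165); 
    print(" kn",len(k))
    cs=box(500,590,160,240,24,50); print(" cast",cs.mean(0),cv2.minAreaRect(cs[:,:2].astype(np.float32)))
    g=c["pixels"]; 
c=C["top"];cv2.imwrite("pics/crop1.png",cv2.resize(cv2.cvtColor(c["pixels"][80:290,230:440],cv2.COLOR_RGB2BGR),(590,590),interpolation=cv2.INTER_CUBIC))
np.save("top_K.npy",c["K"]);print(c["K"],c["R"],c["t"])
E
```

```text
top oven foot minrect ((758.3239135742188, -87.32017517089844), (243.06724548339844, 201.4481658935547), 10.754782676696777) fit (array([ 7.58455826e+02, -8.69948171e+01,  1.87478913e-01]), np.float64(1.3303697914471955))
 top 1919 ((764.114501953125, -85.95893096923828), (228.21412658691406, 200.16615295410156), 10.92927360534668) 141.2379293938875
 handle 96 [479.01111197 156.37567006  39.23266688] [539.57656705 197.70560209  49.73085171] ((490.109375, 166.67056274414062), (112.48477172851562, 38.7201042175293), 17.033355712890625)
 tray minrect ((551.8378295898438, 194.02662658691406), (100.95420837402344, 117.65755462646484), 26.196748733520508) (array([5.51773624e+02, 1.93305768e+02, 4.59892065e-01]), np.float64(1.4329257113171872))
 kn 171
 cast [544.16204135 199.63625462  29.91450039] ((543.359375, 200.10311889648438), (57.92003631591797, 61.92781066894531), 29.448108673095703)
side oven foot minrect ((761.1015625, -84.5719223022461), (242.68673706054688, 209.66024780273438), 10.004246711730957) fit (array([ 7.61728246e+02, -8.55809858e+01,  1.79956807e-01]), np.float64(2.4822
[... 323 characters left out ...]
738313674926758)
 tray minrect ((553.7557983398438, 190.04635620117188), (108.88167572021484, 128.85792541503906), 29.756580352783203) (array([5.54143301e+02, 1.93059309e+02, 4.74137778e-01]), np.float64(3.269827313330706))
 kn 138
 cast [548.91278141 204.52533532  30.1941634 ] ((544.989013671875, 203.5812225341797), (56.559017181396484, 61.01076889038086), 31.52490234375)
[[540.33346138   0.         326.19642786]
 [  0.         540.33346138 236.10486768]
 [  0.           0.           1.        ]] [[ 3.10096365e-03 -9.99678748e-01 -2.51552310e-02]
 [-9.92741619e-01 -5.31365786e-05 -1.20266682e-01]
 [ 1.20226709e-01  2.53455873e-02 -9.92422863e-01]] [  37.62064326  527.08327572 1484.92463009]
```

View pics/crop1.png

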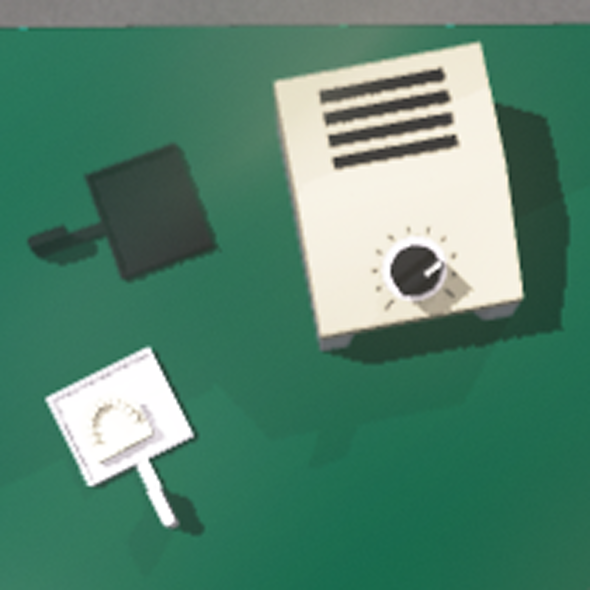

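The oven mouth is at about (641,-109), yaw 10.8°. The tray is at about (552,193), yaw 26.3°, which puts its handle at about (458,147). I move to a hover over the handle; the tool yaw already matches the tray.

Emit:
arm_command:
  targets:
    - {"x": 30, "y": -30}
    - {"x": 75, "y": -75}
    - {"x": 120, "y": -120}
    - {"x": 165, "y": -165}
    - {"x": 210, "y": -210}
    - {"x": 255, "y": -255}
    - {"x": 300, "y": -300}
    - {"x": 345, "y": -345}
    - {"x": 390, "y": -390}
    - {"x": 425, "y": -425}

```text
$.targets[0]: bad value
```

Emit:
arm_command:
  targets:
    - {"x": 30, "y": -30, "z": 20}
    - {"x": 45, "y": -45, "z": 50}
    - {"x": 50, "y": -51, "z": 60}
    - {"x": 50, "y": -51, "z": 60}

```text
$.targets[0]: bad value
```

```bash
python3 - <<'E'
from meas import *
s=observe();print(s["tcp_pos"],s["ee_rot"][:,0],s["joint_positions"])
c=camera("wrist");save(c,"pics/w1.png")
R,t=np.array(c["R"]),np.array(c["t"]);print("cam",-R.T@t,R[2])
p=pts(c)
h=p[(p[:,2]>38)&(p[:,2]<49)&(np.hypot(p[:,0]-458,p[:,1]-147)<45)]
print(len(h),cv2.minAreaRect(h[:,:2].astype(np.float32)),h.mean(0)) if len(h) else 0
for s in silhouettes("wrist","tray_mid"):
    q=pts(c,s["mask"]); print(s["score"],len(q),q.min(0),q.max(0))
    q=q[np.hypot(q[:,0]-458,q[:,1]-147)>45]; q=q[(q[:,2]<16)]; print(cv2.minAreaRect(q[:,:2].astype(np.float32)))
E
```

```text
[ 246.53061594 -491.64426566  199.79216595] [ 8.93901419e-01  4.48263596e-01 -3.09582642e-05] [-6.71837021e+01  1.71822684e+01  8.71462668e+01 -1.80285347e-03
  7.56710008e+01 -3.81558848e+00]
cam [ 319.26079408 -455.75477252  374.50704319] [-0.28301638 -0.14151656 -0.94861731]
0.95 30823 [ 228.93843473 -477.07109867   -1.18547238] [ 401.77199262 -182.4083174    69.36864617]
((281.7850036621094, -330.87701416015625), (131.18702697753906, 283.59674072265625), 26.68017578125)
```

View pics/w1.png

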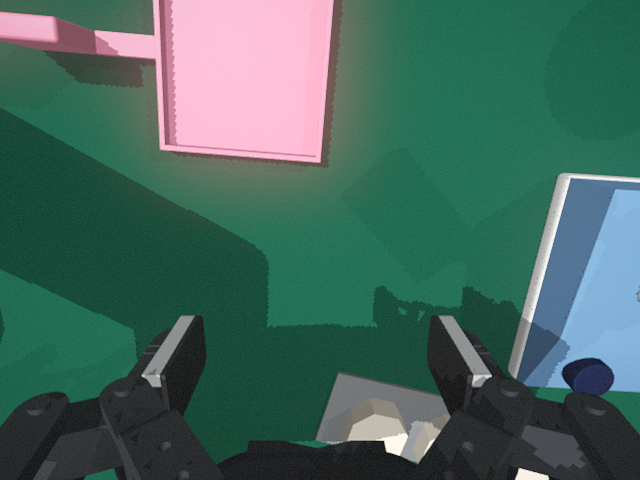

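The picture only shows the start pose, with the pink decoy at (245,75). The moves were refused, so each row probably needs every field.

Emit:
arm_command:
  targets:
    - {"x": 30, "y": -30, "z": 0, "rx": 0, "ry": 0, "rz": 0, "gripper": 100}
    - {"x": 75, "y": -75, "z": 0, "rx": 0, "ry": 0, "rz": 0, "gripper": 100}
    - {"x": 120, "y": -120, "z": 0, "rx": 0, "ry": 0, "rz": 0, "gripper": 100}
    - {"x": 165, "y": -165, "z": 0, "rx": 0, "ry": 0, "rz": 0, "gripper": 100}
    - {"x": 210, "y": -210, "z": 0, "rx": 0, "ry": 0, "rz": 0, "gripper": 100}
    - {"x": 255, "y": -255, "z": 0, "rx": 0, "ry": 0, "rz": 0, "gripper": 100}
    - {"x": 300, "y": -300, "z": 0, "rx": 0, "ry": 0, "rz": 0, "gripper": 100}
    - {"x": 345, "y": -345, "z": 0, "rx": 0, "ry": 0, "rz": 0, "gripper": 100}
    - {"x": 390, "y": -390, "z": 0, "rx": 0, "ry": 0, "rz": 0, "gripper": 100}
    - {"x": 425, "y": -425, "z": 0, "rx": 0, "ry": 0, "rz": 0, "gripper": 100}

```text
time_s: 2.35
tcp_pos: [436.3, 81.0, 200.1]
ee_rot: [[0.894, 0.449, 0.001], [0.449, -0.894, 0.0], [0.001, 0.0, -1.0]]
wrist_force: [1.3, -0.1, 0.4]
width: 85.3
finger_force: 0.0
```

Emit:
arm_command:
  targets:
    - {"x": 30, "y": -30, "z": 20, "rx": 0, "ry": 0, "rz": 0, "gripper": 100}
    - {"x": 45, "y": -45, "z": 50, "rx": 0, "ry": 0, "rz": 0, "gripper": 100}
    - {"x": 50, "y": -51, "z": 60, "rx": 0, "ry": 0, "rz": 0, "gripper": 100}
    - {"x": 50, "y": -51, "z": 60, "rx": 0, "ry": 0, "rz": 0, "gripper": 100}

```text
time_s: 2.85
tcp_pos: [457.6, 146.5, 139.8]
ee_rot: [[0.894, 0.448, -0.001], [0.448, -0.894, -0.0], [-0.001, -0.0, -1.0]]
wrist_force: [0.1, 0.4, 0.0]
width: 85.3
finger_force: 0.0
```

```bash
python3 - <<'E'
from meas import *
s=observe();print(s["tcp_pos"],s["ee_rot"][:,0],s["joint_positions"])
c=camera("wrist");save(c,"pics/w2.png")
p=pts(c)
h=p[(p[:,2]>41)&(p[:,2]<50)&(np.hypot(p[:,0]-458,p[:,1]-147)<35)]
print(len(h),cv2.minAreaRect(h[:,:2].astype(np.float32)),h.mean(0)) if len(h) else 0
for s in silhouettes("wrist","tray_mid"):
    q=pts(c,s["mask"]); print(s["score"],len(q),q.min(0),q.max(0))
    q=q[np.hypot(q[:,0]-458,q[:,1]-147)>53]; q=q[(q[:,2]<16)]; print(cv2.minAreaRect(q[:,:2].astype(np.float32)),rectfit(q[:,:2],100,116,[552,193,.46]))
E
```

```text
[457.63205112 146.52254405 139.81109296] [ 8.93838869e-01  4.48387604e-01 -7.95527775e-04] [ 1.33881433e+01  1.19172671e+01  1.02194920e+02 -5.11505621e-03
  6.59335408e+01  7.67499430e+01]
900 ((461.8315124511719, 145.10076904296875), (40.13565444946289, 11.645621299743652), 27.132780075073242) [462.94089921 145.5109482   46.22085354]
0.79 17494 [439.64565911 119.22104454  -1.89186145] [621.87501211 265.49151079  48.67364775]
((552.1178588867188, 190.38467407226562), (102.44062042236328, 121.88688659667969), 26.74613380432129) (array([5.52693839e+02, 1.91704359e+02, 4.62791178e-01]), np.float64(1.9966159576732845))
0.56 20989 [137.10901902 200.93033721  -1.17616749] [443.4199862  388.53357488 236.26284182]
((283.0494079589844, 308.91583251953125), (274.2918701171875, 115.40809631347656), 11.585371971130371) (array([274.86460318, 309.18871207,   1.58209126]), np.float64(30.137410438718923))
```

View pics/w2.png

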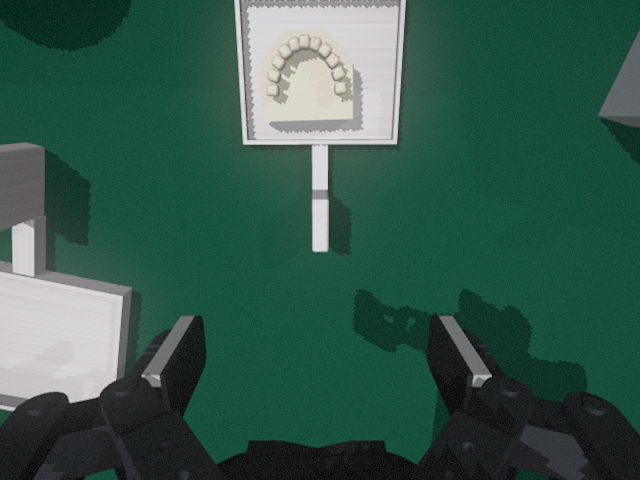

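The picture shows the handle tab at (320,220), lined up between the fingers, with the cast standing in the tray at (310,75). I descend and grasp.

Emit:
arm_command:
  targets:
    - {"x": 2, "y": 2, "z": 40, "rx": 0, "ry": 0, "rz": 0, "gripper": 100}
    - {"x": 2, "y": 2, "z": 80, "rx": 0, "ry": 0, "rz": 0, "gripper": 100}
    - {"x": 2, "y": 2, "z": 110, "rx": 0, "ry": 0, "rz": 0, "gripper": 100}
    - {"x": 2, "y": 2, "z": 126, "rx": 0, "ry": 0, "rz": 0, "gripper": 100}
    - {"x": 2, "y": 2, "z": 126, "rx": 0, "ry": 0, "rz": 0, "gripper": 0}
    - {"x": 2, "y": 2, "z": 126, "rx": 0, "ry": 0, "rz": 0, "gripper": 0}
    - {"x": 2, "y": 2, "z": 126, "rx": 0, "ry": 0, "rz": 0, "gripper": 0}
    - {"x": 2, "y": 2, "z": 126, "rx": 0, "ry": 0, "rz": 0, "gripper": 0}
    - {"x": 2, "y": 2, "z": 126, "rx": 0, "ry": 0, "rz": 0, "gripper": 0}
    - {"x": 2, "y": 2, "z": 126, "rx": 0, "ry": 0, "rz": 0, "gripper": 0}

```text
time_s: 4.2
tcp_pos: [461.1, 146.0, 14.6]
ee_rot: [[0.894, 0.448, 0.002], [0.448, -0.894, 0.0], [0.002, 0.0, -1.0]]
wrist_force: [-0.4, -0.5, 7.3]
width: 0.1
finger_force: 3.6
```

```bash
python3 - <<'E'
from meas import *
s=observe();print(s["tcp_pos"],s["width"],s["finger_force"])
w=camera("wrist")["pixels"];sd=camera("side")["pixels"][230:380,200:400]
o=np.hstack([cv2.resize(w,(400,300)),cv2.resize(sd,(400,300))]);cv2.imwrite("pics/g.png",o[:,:,::-1])
E
```

```text
[461.09235986 146.04020771  14.57421439] 0.09612560464033246 3.6485424427883117
```

View pics/g.png

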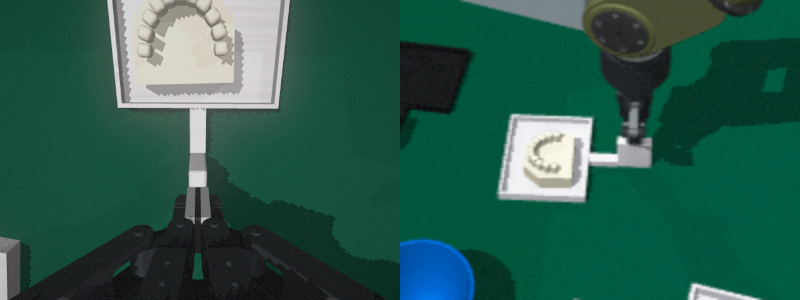

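Unclear whether the pads hold the tab at (197,178), so I zoom in.

```bash
python3 - <<'E'
from meas import *
s=observe()
c=camera("wrist");w=c["pixels"][200:420,220:410]
cv2.imwrite("pics/g2.png",cv2.resize(w,(518,600),interpolation=cv2.INTER_CUBIC)[:,:,::-1])
p=pts(c);a=s["ee_rot"]; q=(p-s["tcp_pos"])@a
m=(abs(q[:,1])<14)&(q[:,0]>-30)&(q[:,0]<50)&(p[:,2]>40)&(p[:,2]<60)
h=p[m];print(len(h))
for x in range(-20,45,4):
    k=m&(abs(q[:,0]-x)<2); 
    if k.sum(): print(x,k.sum(),q[k,1].min().round(1),q[k,1].max().round(1),p[k,2].min().round(1),p[k,2].max().round(1))
E
```

```text
1578
4 2 8.9 12.6 53.1 57.3
8 353 -12.9 14.0 44.4 60.0
12 645 -6.0 7.2 43.9 60.0
16 279 -5.3 6.6 41.9 48.1
20 299 -5.4 6.5 40.0 47.9
```

View pics/g2.png

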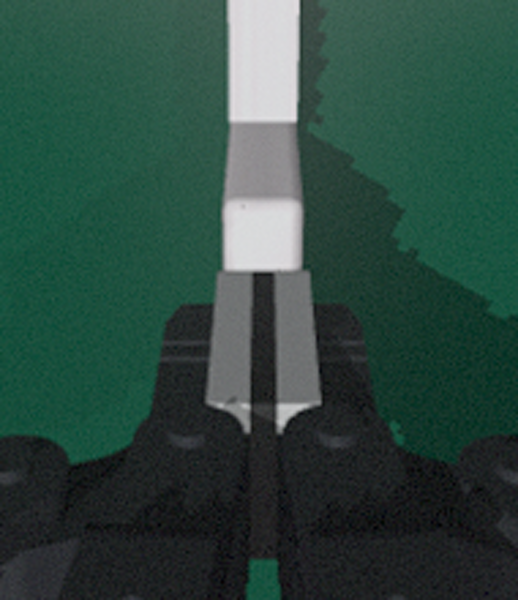

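```bash
python3 - <<'E'
from meas import *
s=observe();c=camera("wrist");K,R,t=c["K"],np.array(c["R"]),np.array(c["t"])
def P(u,v):
    z=c["z_map"][v,u]; X=R.T@(np.linalg.inv(K)@[u*z,v*z,z]-t); return np.round((X-s["tcp_pos"])@s["ee_rot"],1)
for u,v in[(305,300),(305,325),(305,342),(316,303),(316,312),(316,325),(316,342),(316,380),(326,303),(326,325),(326,342),(300,325),(333,325),(290,320),(316,290),(316,280),(316,297)]: print(u,v,P(u,v))
print("tcp px",[ (K@(R@(s["tcp_pos"]+s["ee_rot"]@np.array(d))+t)) for d in[(0,0,0)]])
d=K@(R@s["tcp_pos"]+t);print(d[:2]/d[2])
E
```

```text
305 300 [ 11.1  -3.9 -38. ]
305 325 [ 10.7  -3.4 -55.9]
305 342 [ 11.1  -3.1 -67. ]
316 303 [ 10.6   0.4 -39.5]
316 312 [ 11.    0.4 -47.3]
316 325 [ 11.6   0.4 -57.5]
316 342 [ 10.2   0.4 -65.7]
316 380 [ -0.8   0.4 -70.4]
326 303 [ 10.8   4.3 -39.9]
326 325 [ 10.3   3.9 -55.3]
326 342 [ 11.2   3.6 -67.1]
300 325 [ 10.5  -5.1 -55.7]
333 325 [ 11.2   6.3 -56.8]
290 320 [  6.6  -9.4 -45.4]
316 290 [ 12.4   0.4 -31.5]
316 280 [ 16.9   0.4 -31.9]
316 297 [  9.4   0.4 -31.9]
tcp px [array([60328.74825413, 54520.82932655,   191.40022006])]
[315.19685942 284.8524903 ]
```

The pads appear shut on top of the tab, not around it. I'll open, rise and check the finger geometry.

Emit:
arm_command:
  targets:
    - {"x": 0, "y": 0, "z": 0, "rx": 0, "ry": 0, "rz": 0, "gripper": 0}
    - {"x": 0, "y": 0, "z": -30, "rx": 0, "ry": 0, "rz": 0, "gripper": 0}
    - {"x": 0, "y": 0, "z": -70, "rx": 0, "ry": 0, "rz": 0, "gripper": 0}
    - {"x": 0, "y": 0, "z": -90, "rx": 0, "ry": 0, "rz": 0, "gripper": 0}
    - {"x": 0, "y": 0, "z": -90, "rx": 0, "ry": 0, "rz": 0, "gripper": 0}

```text
time_s: 5.03
tcp_pos: [461.1, 146.1, 105.0]
ee_rot: [[0.894, 0.448, 0.003], [0.448, -0.894, 0.001], [0.003, 0.001, -1.0]]
wrist_force: [-0.1, -0.2, -0.4]
width: 0.1
finger_force: 0.0
```

```bash
python3 - <<'E'
from meas import *
s=observe();print(s["tcp_pos"],s["width"],s["finger_force"],s["wrist_force"])
c=camera("wrist");p=pts(c);q=(p-s["tcp_pos"])@s["ee_rot"]
m=(abs(q[:,1])<12)&(q[:,0]>-20)&(q[:,0]<16)&(p[:,2]>58)
print("finger tip z",np.percentile(q[m,2],[50,90,98,99.5]))
for n,cc in(("wrist",c),("side",camera("side"))):
    p=pts(cc); h=p[(p[:,2]>41)&(p[:,2]<49)&(np.hypot(p[:,0]-462,p[:,1]-145)<45)]
    print(n,len(h),cv2.minAreaRect(h[:,:2].astype(np.float32)) if len(h) else 0)
    d=cc["K"]@(np.array(cc["R"])@s["tcp_pos"]+cc["t"]);print(d[:2]/d[2])
    im=cc["pixels"]
    x,y=(d[:2]/d[2]).astype(int); im=im.copy(); cv2.circle(im,(x,y),2,(255,0,0),-1)
    w=im[max(0,y-110):y+110,max(0,x-130):x+130] if n=="side" else im
    globals()[n]=cv2.resize(w,(400,320))
cv2.imwrite("pics/g3.png",np.hstack([wrist,side])[:,:,::-1])
E
```

```text
[461.0875245  146.07262616 104.98783321] 0.12731320929732073 0.0 [-0.05662232 -0.16236673 -0.40494364]
finger tip z [-80.81206163 -50.75401755 -40.12660152 -37.47664116]
wrist 1124 ((461.75689697265625, 146.02052307128906), (39.5555419921875, 11.800189971923828), 26.774993896484375)
[315.17621326 284.85763325]
side 79 ((460.2931213378906, 148.1585235595703), (38.46753692626953, 13.857876777648926), 23.570247650146484)
[317.1927245  283.45504801]
```

View pics/g3.png

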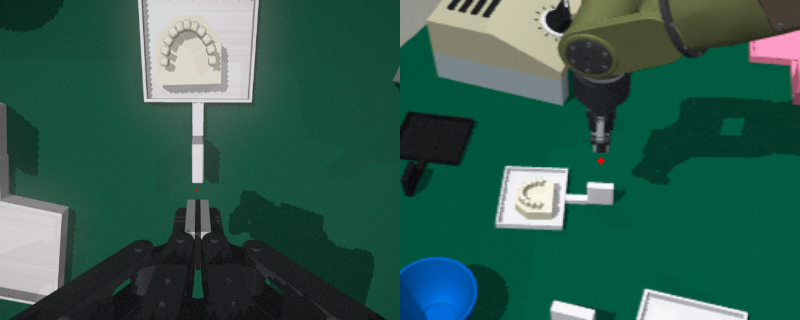

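Side view: the real finger tips at (600,150) sit above the reported TCP dot at (600,160). With the contact on the tab top at TCP z 14.6, the true tips are about 32 mm behind the reported TCP. I'll apply that offset, so the grasp needs TCP z ≈ -16.

Emit:
arm_command:
  targets:
    - {"x": 0, "y": 0, "z": 0, "rx": 0, "ry": 0, "rz": 0, "gripper": 100}
    - {"x": 0, "y": 0, "z": 0, "rx": 0, "ry": 0, "rz": 0, "gripper": 100}
    - {"x": 0, "y": 0, "z": 0, "rx": 0, "ry": 0, "rz": 0, "gripper": 100}
    - {"x": 0, "y": 0, "z": 0, "rx": 0, "ry": 0, "rz": 0, "gripper": 100}
    - {"x": 0, "y": 0, "z": 0, "rx": 0, "ry": 0, "rz": 0, "gripper": 100}
    - {"x": 0, "y": 0, "z": 30, "rx": 0, "ry": 0, "rz": 0, "gripper": 100}
    - {"x": 0, "y": 0, "z": 60, "rx": 0, "ry": 0, "rz": 0, "gripper": 100}
    - {"x": 0, "y": 0, "z": 90, "rx": 0, "ry": 0, "rz": 0, "gripper": 100}
    - {"x": 0, "y": 0, "z": 110, "rx": 0, "ry": 0, "rz": 0, "gripper": 100}
    - {"x": 0, "y": 0, "z": 120, "rx": 0, "ry": 0, "rz": 0, "gripper": 100}

```text
time_s: 6.38
tcp_pos: [460.1, 145.8, -17.1]
ee_rot: [[0.894, 0.448, -0.001], [0.448, -0.894, -0.0], [-0.001, -0.0, -1.0]]
wrist_force: [0.3, -0.6, 0.2]
width: 85.7
finger_force: 0.0
```

Emit:
arm_command:
  targets:
    - {"x": 0, "y": 0, "z": 0, "rx": 0, "ry": 0, "rz": 0, "gripper": 0}
    - {"x": 0, "y": 0, "z": 0, "rx": 0, "ry": 0, "rz": 0, "gripper": 0}
    - {"x": 0, "y": 0, "z": 0, "rx": 0, "ry": 0, "rz": 0, "gripper": 0}
    - {"x": 0, "y": 0, "z": 0, "rx": 0, "ry": 0, "rz": 0, "gripper": 0}
    - {"x": 0, "y": 0, "z": 0, "rx": 0, "ry": 0, "rz": 0, "gripper": 0}
    - {"x": 0, "y": 0, "z": 0, "rx": 0, "ry": 0, "rz": 0, "gripper": 0}

```text
time_s: 7.12
tcp_pos: [460.7, 145.9, -15.7]
ee_rot: [[0.894, 0.448, 0.001], [0.448, -0.894, 0.0], [0.001, 0.0, -1.0]]
wrist_force: [-0.8, -0.6, 5.8]
width: 11.3
finger_force: 59.2
```

Gripped: width 11.3, force 59 N. I'll slide the tray sideways in front of the mouth, turning it to the oven's yaw.

Emit:
arm_command:
  targets:
    - {"x": -4, "y": 5, "z": 0, "rx": 0, "ry": 0, "rz": 0.5, "gripper": 0}
    - {"x": -11, "y": 15, "z": 0, "rx": 0, "ry": 0, "rz": 2, "gripper": 0}
    - {"x": -20, "y": 30, "z": 0, "rx": 0, "ry": 0, "rz": 4, "gripper": 0}
    - {"x": -30, "y": 45, "z": 0, "rx": 0, "ry": 0, "rz": 6.5, "gripper": 0}
    - {"x": -41, "y": 62, "z": 0, "rx": 0, "ry": 0, "rz": 9, "gripper": 0}
    - {"x": -53, "y": 80, "z": 0, "rx": 0, "ry": 0, "rz": 11.5, "gripper": 0}
    - {"x": -64, "y": 97, "z": 0, "rx": 0, "ry": 0, "rz": 13.5, "gripper": 0}
    - {"x": -76, "y": 114, "z": 0, "rx": 0, "ry": 0, "rz": 15, "gripper": 0}
    - {"x": -85, "y": 128, "z": 0, "rx": 0, "ry": 0, "rz": 15.8, "gripper": 0}
    - {"x": -90, "y": 135, "z": 0, "rx": 0, "ry": 0, "rz": 15.8, "gripper": 0}

```text
time_s: 8.38
tcp_pos: [440.9, -15.9, -15.7]
ee_rot: [[0.982, 0.187, 0.001], [0.187, -0.982, 0.0], [0.001, 0.0, -1.0]]
wrist_force: [1.4, 5.9, 6.9]
width: 11.0
finger_force: 59.7
```

Emit:
arm_command:
  targets:
    - {"x": -3, "y": 7, "z": 0, "rx": 0, "ry": 0, "rz": 0, "gripper": 0}
    - {"x": -8, "y": 21, "z": 0, "rx": 0, "ry": 0, "rz": 0, "gripper": 0}
    - {"x": -14, "y": 40, "z": 0, "rx": 0, "ry": 0, "rz": 0, "gripper": 0}
    - {"x": -20, "y": 60, "z": 0, "rx": 0, "ry": 0, "rz": 0, "gripper": 0}
    - {"x": -26, "y": 80, "z": 0, "rx": 0, "ry": 0, "rz": 0, "gripper": 0}
    - {"x": -32, "y": 100, "z": 0, "rx": 0, "ry": 0, "rz": 0, "gripper": 0}
    - {"x": -37, "y": 115, "z": 0, "rx": 0, "ry": 0, "rz": 0, "gripper": 0}
    - {"x": -40, "y": 125, "z": 0, "rx": 0, "ry": 0, "rz": 0, "gripper": 0}
    - {"x": -41, "y": 129, "z": 0, "rx": 0, "ry": 0, "rz": 0, "gripper": 0}
    - {"x": -41, "y": 129, "z": 0, "rx": 0, "ry": 0, "rz": 0, "gripper": 0}

```text
time_s: 9.62
tcp_pos: [424.6, -150.3, -15.7]
ee_rot: [[0.982, 0.187, 0.001], [0.187, -0.982, -0.001], [0.001, 0.001, -1.0]]
wrist_force: [-0.9, -1.6, 7.8]
width: 11.2
finger_force: 59.9
```

```bash
python3 - <<'E'
from meas import *
s=observe();print(s["tcp_pos"],s["ee_rot"][:,0],s["joint_positions"])
c=camera("wrist");im=c["pixels"];p=pts(c)
m=silhouettes("wrist","tray_mid")
for k in m[:2]:
    q=pts(c,k["mask"]); d=(q[:,:2]-s["tcp_pos"][:2])@s["ee_rot"][:2,:2]*1
    q=q[(d[:,0]>53)&(q[:,2]<16)&(d[:,0]<170)]
    if len(q)>50: print("tray w",k["score"],len(q),cv2.minAreaRect(q[:,:2].astype(np.float32)),rectfit(q[:,:2],100,116,[528,-131,.188]))
cc=camera("top");P=pts(cc)
d=(P[:,:2]-s["tcp_pos"][:2]); r=s["ee_rot"][:2,:2]; d=d@r
t=P[(d[:,0]>48)&(d[:,0]<162)&(abs(d[:,1])<66)&(P[:,2]>5)&(P[:,2]<18)]
print("tray top",cv2.minAreaRect(t[:,:2].astype(np.float32)),rectfit(t[:,:2],100,116,[528,-131,.188]))
o=P[(P[:,0]>610)&(P[:,0]<900)&(abs(P[:,1]+85)<125)&(P[:,2]>88)&(P[:,2]<146)]
print("oven top",rectfit(o[:,:2],240,200,[758,-86,.188]))
cv2.imwrite("pics/w3.png",np.hstack([cv2.resize(im,(400,300)),cv2.resize(cc["pixels"][130:290,300:513],(400,300))])[:,:,::-1])
# oven in wrist view: front face points
f=p[(p[:,2]>66)&(p[:,2]<83)&(p[:,0]>600)&(p[:,0]<680)];print("front",len(f))
if len(f)>20:
    v=cv2.fitLine(f[:,:2].astype(np.float32),cv2.DIST_HUBER,0,.01,.01).ravel();print(v,f.min(0),f.max(0))
g=p[(p[:,2]>3)&(p[:,2]<60)&(p[:,0]>600)];print("low",len(g))
np.save("wp.npy",p)
E
```

```text
[ 424.60051871 -150.28202584  -15.69017607] [9.82265802e-01 1.87492228e-01 7.46985244e-04] [-2.41409359e+01  2.32270670e+01  1.12791768e+02 -2.52598986e-02
  4.39167092e+01  5.50707967e+01]
tray w 0.96 32684 ((508.4393615722656, -132.07107543945312), (65.52916717529297, 122.11243438720703), 10.918591499328613) (array([ 4.92346139e+02, -1.37312134e+02,  1.89548254e-01]), np.float64(8.786993973477657))
tray top ((528.2288818359375, -130.61544799804688), (109.41222381591797, 131.8292236328125), 11.74841022491455) (array([ 5.27189145e+02, -1.33194573e+02,  2.28902158e-01]), np.float64(5.040938102688579))
oven top (array([ 7.58446267e+02, -8.68802049e+01,  1.89697415e-01]), np.float64(1.3260440707273489))
front 0
low 0
```

View pics/w3.png

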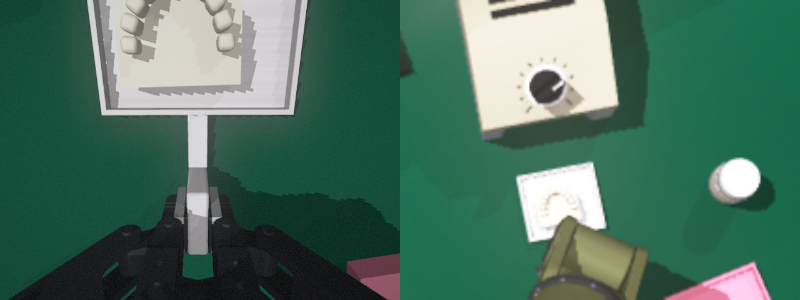

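The tray is held square in front of the mouth: tray at (560,200) in the right half, oven front edge at (550,125). I measure its lateral offset in the same camera, so any calibration bias cancels.

```bash
cat > lat.py <<'E'
from meas import *
yaw=0.1886;e=np.array([np.cos(yaw),np.sin(yaw)]);n=np.array([-e[1],e[0]]);mouth=np.array([758.45,-86.9])-120*e
print("mouth",mouth)
for cam in("top","side"):
    c=camera(cam);p=pts(c)
    # oven frame from this camera's own side/top edges
    b=(p[:,:2]-mouth); q=np.c_[b@e,b@n,p[:,2]]
    w=q[(q[:,2]>95)&(q[:,2]<143)&(q[:,0]>15)&(q[:,0]<235)&(abs(q[:,1])<115)]
    ed=[[w[abs(w[:,0]-x)<6,1].min(),w[abs(w[:,0]-x)<6,1].max()] for x in range(30,230,12)]
    print(cam,"oven y edges",np.median(ed,0),"slope",np.polyfit(range(30,230,12),np.mean(ed,1),1))
    for k in silhouettes(cam,"tray_mid"):
        r=pts(c,k["mask"]);b=r[:,:2]-mouth;r=np.c_[b@e,b@n,r[:,2]]
        if abs(np.median(r[:,1]))>40 or np.median(r[:,0])>60 or np.median(r[:,0])<-200: continue
        r=r[(r[:,2]>6)&(r[:,2]<16)&(abs(r[:,1])<75)]
        xs=np.arange(r[:,0].max()-50,r[:,0].max()-4,5)
        ed=np.array([[r[abs(r[:,0]-x)<3,1].min(),r[abs(r[:,0]-x)<3,1].max()] for x in xs if (abs(r[:,0]-x)<3).sum()>2])
        print(" tray",round(k["score"],2),"xmax",r[:,0].max(),"y edges",np.median(ed,0),np.polyfit(xs[:len(ed)],ed,1)[0])
s=observe();b=s["tcp_pos"][:2]-mouth;print("tcp in oven",b@e,b@n,"yaw",np.degrees(np.arctan2(s["ee_rot"][1,0],s["ee_rot"][0,0])))
E
python3 - <<'E'
import runpy;runpy.run_path("lat.py")
from h import *
E
```

```text
mouth [ 640.57787899 -109.39806853]
top oven y edges [-99.75147637 100.17249227] slope [-0.00040021  0.26096024]
 tray 0.59 xmax -67.11172140602174 y edges [-54.87597454  59.49739854] [-0.10183428 -0.00742976]
side oven y edges [-100.13672325  103.32841772] slope [0.00535238 0.66351629]
 tray 0.77 xmax -65.17612391652021 y edges [-56.57383335  62.22723076] [0.05809682 0.06127644]
tcp in oven -219.81527577117004 0.343739930735361 yaw 10.816617428585523
```

Lateral error is about +1 mm, so I correct by 1 mm and push in.

Emit:
arm_command:
  targets:
    - {"x": 4, "y": 1, "z": 0, "rx": 0, "ry": 0, "rz": 0, "gripper": 0}
    - {"x": 14, "y": 1, "z": 0, "rx": 0, "ry": 0, "rz": 0, "gripper": 0}
    - {"x": 28, "y": 1, "z": 0, "rx": 0, "ry": 0, "rz": 0, "gripper": 0}
    - {"x": 43, "y": 1, "z": 0, "rx": 0, "ry": 0, "rz": 0, "gripper": 0}
    - {"x": 56, "y": 1, "z": 0, "rx": 0, "ry": 0, "rz": 0, "gripper": 0}
    - {"x": 66, "y": 1, "z": 0, "rx": 0, "ry": 0, "rz": 0, "gripper": 0}
    - {"x": 74, "y": 1, "z": 0, "rx": 0, "ry": 0, "rz": 0, "gripper": 0}
    - {"x": 80, "y": 1, "z": 0, "rx": 0, "ry": 0, "rz": 0, "gripper": 0}
    - {"x": 85, "y": 1, "z": 0, "rx": 0, "ry": 0, "rz": 0, "gripper": 0}
    - {"x": 90, "y": 1, "z": 0, "rx": 0, "ry": 0, "rz": 0, "gripper": 0}

```text
time_s: 11.22
tcp_pos: [512.1, -134.3, -15.7]
ee_rot: [[0.982, 0.187, -0.002], [0.187, -0.982, -0.0], [-0.002, -0.0, -1.0]]
wrist_force: [-12.0, -2.5, 15.0]
width: 11.1
finger_force: 60.9
```

Emit:
arm_command:
  targets:
    - {"x": 6, "y": 0, "z": -0.4, "rx": 0, "ry": 0, "rz": 0, "gripper": 0}
    - {"x": 14, "y": 0, "z": -0.4, "rx": 0, "ry": 0, "rz": 0, "gripper": 0}
    - {"x": 22, "y": 0, "z": -0.4, "rx": 0, "ry": 0, "rz": 0, "gripper": 0}
    - {"x": 30, "y": 0, "z": -0.4, "rx": 0, "ry": 0, "rz": 0, "gripper": 0}
    - {"x": 38, "y": 0, "z": -0.4, "rx": 0, "ry": 0, "rz": 0, "gripper": 0}
    - {"x": 46, "y": 0, "z": -0.4, "rx": 0, "ry": 0, "rz": 0, "gripper": 0}
    - {"x": 54, "y": 0, "z": -0.4, "rx": 0, "ry": 0, "rz": 0, "gripper": 0}
    - {"x": 60, "y": 0, "z": -0.4, "rx": 0, "ry": 0, "rz": 0, "gripper": 0}
    - {"x": 65, "y": 0, "z": -0.4, "rx": 0, "ry": 0, "rz": 0, "gripper": 0}
    - {"x": 68, "y": 0, "z": -0.4, "rx": 0, "ry": 0, "rz": 0, "gripper": 0}

```text
time_s: 12.48
tcp_pos: [579.1, -121.4, -15.6]
ee_rot: [[0.982, 0.187, -0.002], [0.187, -0.982, -0.0], [-0.002, -0.0, -1.0]]
wrist_force: [-7.7, -1.1, 8.9]
width: 10.7
finger_force: 59.8
```

Emit:
arm_command:
  targets:
    - {"x": 2, "y": 0, "z": 0, "rx": 0, "ry": 0, "rz": 0, "gripper": 0}
    - {"x": 4, "y": 0, "z": 0, "rx": 0, "ry": 0, "rz": 0, "gripper": 0}
    - {"x": 6, "y": 0, "z": 0, "rx": 0, "ry": 0, "rz": 0, "gripper": 0}
    - {"x": 6, "y": 0, "z": 0, "rx": 0, "ry": 0, "rz": 0, "gripper": 0}

```text
time_s: 12.98
tcp_pos: [585.1, -120.3, -15.6]
ee_rot: [[0.982, 0.187, -0.001], [0.187, -0.982, -0.0], [-0.001, -0.0, -1.0]]
wrist_force: [-3.6, -0.2, 5.9]
width: 10.6
finger_force: 59.6
```

Emit:
arm_command:
  targets:
    - {"x": 1, "y": 0, "z": 0, "rx": 0, "ry": 0, "rz": 0, "gripper": 0}
    - {"x": 2, "y": 0, "z": 0, "rx": 0, "ry": 0, "rz": 0, "gripper": 0}
    - {"x": 2, "y": 0, "z": 0, "rx": 0, "ry": 0, "rz": 0, "gripper": 0}

```text
time_s: 13.35
tcp_pos: [586.9, -120.0, -15.7]
ee_rot: [[0.982, 0.187, -0.001], [0.187, -0.982, -0.0], [-0.001, -0.0, -1.0]]
wrist_force: [-5.5, -1.5, 7.0]
width: 11.0
finger_force: 59.7
```

Emit:
arm_command:
  targets:
    - {"x": 1, "y": 0, "z": 0, "rx": 0, "ry": 0, "rz": 0, "gripper": 0}
    - {"x": 2, "y": 0, "z": 0, "rx": 0, "ry": 0, "rz": 0, "gripper": 0}
    - {"x": 2, "y": 0, "z": 0, "rx": 0, "ry": 0, "rz": 0, "gripper": 0}

```text
time_s: 13.72
tcp_pos: [589.0, -119.6, -15.6]
ee_rot: [[0.982, 0.187, -0.001], [0.187, -0.982, -0.0], [-0.001, -0.0, -1.0]]
wrist_force: [-5.1, -0.9, 6.9]
width: 10.9
finger_force: 59.7
```

Emit:
arm_command:
  targets:
    - {"x": 1, "y": 0, "z": 0, "rx": 0, "ry": 0, "rz": 0, "gripper": 0}
    - {"x": 1, "y": 0, "z": 0, "rx": 0, "ry": 0, "rz": 0, "gripper": 0}

```text
time_s: 13.98
tcp_pos: [589.3, -119.5, -15.6]
ee_rot: [[0.982, 0.187, -0.003], [0.187, -0.982, -0.0], [-0.003, -0.0, -1.0]]
wrist_force: [-11.4, -2.3, 10.3]
width: 11.5
finger_force: 60.2
```

Emit:
arm_command:
  targets:
    - {"x": 1, "y": 0, "z": 0, "rx": 0, "ry": 0, "rz": 0, "gripper": 0}
    - {"x": 1, "y": 0, "z": 0, "rx": 0, "ry": 0, "rz": 0, "gripper": 0}

```text
time_s: 14.22
tcp_pos: [589.2, -119.5, -15.7]
ee_rot: [[0.982, 0.187, -0.005], [0.187, -0.982, -0.0], [-0.005, -0.001, -1.0]]
wrist_force: [-21.7, -1.9, 16.4]
width: 11.0
finger_force: 61.1
```

The tray is home: the force rises with no further motion. I relieve the push, open and go up.

Emit:
arm_command:
  targets:
    - {"x": -1.5, "y": 0, "z": 0, "rx": 0, "ry": 0, "rz": 0, "gripper": 0}
    - {"x": -1.5, "y": 0, "z": 0, "rx": 0, "ry": 0, "rz": 0, "gripper": 100}
    - {"x": -1.5, "y": 0, "z": 0, "rx": 0, "ry": 0, "rz": 0, "gripper": 100}
    - {"x": -1.5, "y": 0, "z": 0, "rx": 0, "ry": 0, "rz": 0, "gripper": 100}
    - {"x": -1.5, "y": 0, "z": 0, "rx": 0, "ry": 0, "rz": 0, "gripper": 100}
    - {"x": -1.5, "y": 0, "z": 0, "rx": 0, "ry": 0, "rz": 0, "gripper": 100}
    - {"x": -1.5, "y": 0, "z": -15, "rx": 0, "ry": 0, "rz": 0, "gripper": 100}
    - {"x": -1.5, "y": 0, "z": -40, "rx": 0, "ry": 0, "rz": 0, "gripper": 100}
    - {"x": -1.5, "y": 0, "z": -80, "rx": 0, "ry": 0, "rz": 0, "gripper": 100}
    - {"x": -1.5, "y": 0, "z": -120, "rx": 0, "ry": 0, "rz": 0, "gripper": 100}

```text
time_s: 15.48
tcp_pos: [590.2, -118.9, 106.5]
ee_rot: [[0.982, 0.188, 0.001], [0.188, -0.982, -0.0], [0.001, 0.0, -1.0]]
wrist_force: [0.1, -0.4, 0.2]
width: 85.3
finger_force: 0.0
```

Emit:
arm_command:
  targets:
    - {"x": 0, "y": 0, "z": -40, "rx": 0, "ry": 0, "rz": 0, "gripper": 100}
    - {"x": 0, "y": 0, "z": -70, "rx": 0, "ry": 0, "rz": 0, "gripper": 100}
    - {"x": 15, "y": 0, "z": -75, "rx": 0, "ry": 5, "rz": 0, "gripper": 100}
    - {"x": 30, "y": 0, "z": -70, "rx": 0, "ry": 10, "rz": 0, "gripper": 100}
    - {"x": 45, "y": 0, "z": -65, "rx": 0, "ry": 15, "rz": 0, "gripper": 100}
    - {"x": 60, "y": 0, "z": -60, "rx": 0, "ry": 20, "rz": 0, "gripper": 100}
    - {"x": 72, "y": 0, "z": -60, "rx": 0, "ry": 25, "rz": 0, "gripper": 100}
    - {"x": 72, "y": 0, "z": -60, "rx": 0, "ry": 25, "rz": 0, "gripper": 100}

```text
time_s: 16.48
tcp_pos: [660.4, -105.4, 164.8]
ee_rot: [[0.89, 0.188, 0.415], [0.17, -0.982, 0.079], [0.422, -0.0, -0.906]]
wrist_force: [1.1, -0.2, 0.1]
width: 85.2
finger_force: 0.0
```

```bash
python3 - <<'E'
from meas import *
from plant import *
s=observe();print(s["tcp_pos"],s["ee_rot"],s["joint_positions"],s["wrist_force"])
# tray check
yaw=0.1886;e=np.array([np.cos(yaw),np.sin(yaw),0]);n=np.array([-e[1],e[0],0]);up=np.array([0,0,1.]);m=np.array([642.5,-108.8,0])
a=np.radians(25);N=-np.sin(a)*e+np.cos(a)*up;X=np.cos(a)*e+np.sin(a)*up;ax=m+29*e+136*up
c=camera("wrist");p=pts(c);np.savez("w.npz",**c)
q=np.c_[(p-ax)@X,(p-ax)@n,(p-ax)@N+34]
pl=q[(abs(q[:,0])<80)&(abs(q[:,1])<95)&(np.hypot(q[:,0],q[:,1])>35)&(abs(q[:,2])<10)];print("panel h",len(pl),np.median(pl[:,2]),np.polyfit(pl[:,0],pl[:,2],1))
b=q[(np.hypot(q[:,0],q[:,1])<36)&(abs(q[:,2]-44)<7)];print("bar top",len(b),b.mean(0),cv2.minAreaRect(b[:,:2].astype(np.float32)),np.median(b[:,2]))
K,R,t=c["K"],np.array(c["R"]),np.array(c["t"]).ravel()
d=K@(R@(ax+10*N)+t);print("bar px",d[:2]/d[2])
im=c["pixels"];Z=c["z_map"]
for k in silhouettes("wrist","knob_pointer")[:2]:
    print(k["score"],k["position"],k["mask"].sum())
v,u=np.nonzero(Z>0);br=im[v,u].min(1)>170
w=q[br&(np.hypot(q[:,0],q[:,1])<30)&(abs(q[:,2]-44)<6)];print("white line",len(w),w.mean(0) if len(w) else 0)
cv2.imwrite("pics/k.png",im[:,:,::-1])
E
```

```text
[ 660.41399305 -105.37838614  164.7575846 ] [[ 8.90361298e-01  1.87826504e-01  4.14702259e-01]
 [ 1.70212424e-01 -9.82202214e-01  7.94137301e-02]
 [ 4.22237480e-01 -1.19434931e-04 -9.06485243e-01]] [-16.87412207  21.71170209  89.50645212  15.46544952  47.42685202
  53.94986703] [ 1.09324304 -0.16430029  0.12583095]
panel h 48916 0.44629442105114947 [4.18320789e-04 4.39090233e-01]
bar top 2237 [ 2.71480096 -1.78627078 43.61809699] ((1.2635726928710938, -1.352365493774414), (14.081514358520508, 48.30284881591797), 28.606698989868164) 44.06337350639757
bar px [315.26462825 273.5201106 ]
0.91 [254.0, 316.1] 5226
white line 225 [  7.47695024 -13.76817592  45.20517919]
```

View pics/k.png

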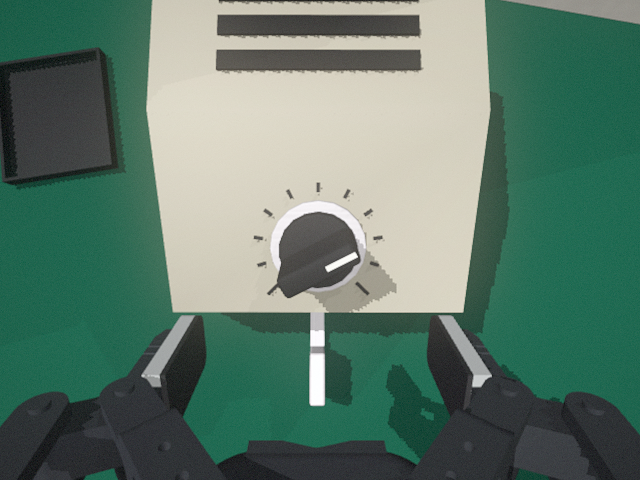

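The knob's bar is at (318,250) with the white pointer at (342,262). That puts the bar at -61.4° in the panel axes, q ≈ 3.43 rad, and shows the tray handle still in line below. I align the tool and then go down.

Emit:
arm_command:
  targets:
    - {"x": -1, "y": 1.4, "z": 0, "rx": 0, "ry": 0, "rz": 8, "gripper": 100}
    - {"x": -1, "y": 1.4, "z": 0, "rx": 0, "ry": 0, "rz": 17, "gripper": 100}
    - {"x": -1, "y": 1.4, "z": 0, "rx": 0, "ry": 0, "rz": 26, "gripper": 100}
    - {"x": -1, "y": 1.4, "z": 0, "rx": 0, "ry": 0, "rz": 35, "gripper": 100}
    - {"x": -1, "y": 1.4, "z": 0, "rx": 0, "ry": 0, "rz": 44, "gripper": 100}
    - {"x": -1, "y": 1.4, "z": 0, "rx": 0, "ry": 0, "rz": 53, "gripper": 100}
    - {"x": -1, "y": 1.4, "z": 0, "rx": 0, "ry": 0, "rz": 61.4, "gripper": 100}
    - {"x": -1, "y": 1.4, "z": 20, "rx": 0, "ry": 0, "rz": 61.4, "gripper": 100}
    - {"x": -1, "y": 1.4, "z": 40, "rx": 0, "ry": 0, "rz": 61.4, "gripper": 100}
    - {"x": -1, "y": 1.4, "z": 40, "rx": 0, "ry": 0, "rz": 61.4, "gripper": 100}

```text
time_s: 17.82
tcp_pos: [676.4, -103.2, 124.6]
ee_rot: [[0.594, -0.692, 0.411], [-0.78, -0.621, 0.081], [0.2, -0.368, -0.908]]
wrist_force: [1.1, -0.0, 0.7]
width: 85.8
finger_force: 0.0
```

```bash
python3 - <<'E'
from meas import *
s=observe();print(s["tcp_pos"],s["joint_positions"].round(1),s["wrist_force"])
yaw=0.1886;e=np.array([np.cos(yaw),np.sin(yaw),0]);n=np.array([-e[1],e[0],0]);up=np.array([0,0,1.]);m=np.array([642.5,-108.8,0])
a=np.radians(25);N=-np.sin(a)*e+np.cos(a)*up;X=np.cos(a)*e+np.sin(a)*up;ax=m+29*e+136*up
P=np.c_[X,n,N];print("tcp panel",(s["tcp_pos"]-ax)@P,"tool x",s["ee_rot"][:,0]@P,"z",s["ee_rot"][:,2]@P)
c=camera("wrist");p=pts(c);q=(p-ax)@P+[0,0,34]
b=q[(np.hypot(q[:,0],q[:,1])<34)&(abs(q[:,2]-44)<5)];print("bar",len(b),cv2.minAreaRect(b[:,:2].astype(np.float32)))
E
```

```text
[ 676.41555183 -103.16410375  124.59192859] [-16.2  26.2  88.8  16.1  43.8 114.7] [ 1.10600019 -0.01604751  0.74431946]
tcp panel [  0.04632957  -0.82266137 -12.60901792] tool x [ 0.48046364 -0.87700715 -0.0036257 ] z [-0.00383467  0.00203333 -0.99999058]
bar 3110 ((0.7703585624694824, -1.9764766693115234), (14.037296295166016, 48.301422119140625), 28.689022064208984)
```

Emit:
arm_command:
  targets:
    - {"x": 1.4, "y": 0, "z": 15, "rx": 0, "ry": 0, "rz": 0, "gripper": 100}
    - {"x": 1.4, "y": 0, "z": 28, "rx": 0, "ry": 0, "rz": 0, "gripper": 100}
    - {"x": 1.4, "y": 0, "z": 35, "rx": 0, "ry": 0, "rz": 0, "gripper": 100}
    - {"x": 1.4, "y": 0, "z": 35, "rx": 0, "ry": 0, "rz": 0, "gripper": 0}
    - {"x": 1.4, "y": 0, "z": 35, "rx": 0, "ry": 0, "rz": 0, "gripper": 0}
    - {"x": 1.4, "y": 0, "z": 35, "rx": 0, "ry": 0, "rz": 0, "gripper": 0}
    - {"x": 1.4, "y": 0, "z": 35, "rx": 0, "ry": 0, "rz": 0, "gripper": 0}
    - {"x": 1.4, "y": 0, "z": 35, "rx": 0, "ry": 0, "rz": 0, "gripper": 0}
    - {"x": 1.4, "y": 0, "z": 35, "rx": 0, "ry": 0, "rz": 0, "gripper": 0}

```text
time_s: 19.0
tcp_pos: [691.8, -102.5, 96.5]
ee_rot: [[0.591, -0.692, 0.415], [-0.781, -0.62, 0.079], [0.202, -0.37, -0.907]]
wrist_force: [-8.2, -1.8, 5.4]
width: 13.0
finger_force: 58.7
```

Gripped, width 13. I turn anticlockwise, which is negative rz.

Emit:
arm_command:
  targets:
    - {"x": 0, "y": 0, "z": -1, "rx": 0, "ry": 0, "rz": -4, "gripper": 0}
    - {"x": 0, "y": 0, "z": -1, "rx": 0, "ry": 0, "rz": -12, "gripper": 0}
    - {"x": 0, "y": 0, "z": -1, "rx": 0, "ry": 0, "rz": -20, "gripper": 0}
    - {"x": 0, "y": 0, "z": -1, "rx": 0, "ry": 0, "rz": -28, "gripper": 0}
    - {"x": 0, "y": 0, "z": -1, "rx": 0, "ry": 0, "rz": -36, "gripper": 0}
    - {"x": 0, "y": 0, "z": -1, "rx": 0, "ry": 0, "rz": -44, "gripper": 0}
    - {"x": 0, "y": 0, "z": -1, "rx": 0, "ry": 0, "rz": -52, "gripper": 0}
    - {"x": 0, "y": 0, "z": -1, "rx": 0, "ry": 0, "rz": -60, "gripper": 0}
    - {"x": 0, "y": 0, "z": -1, "rx": 0, "ry": 0, "rz": -67, "gripper": 0}
    - {"x": 0, "y": 0, "z": -1, "rx": 0, "ry": 0, "rz": -70, "gripper": 0}

```text
time_s: 20.25
tcp_pos: [692.1, -100.0, 96.9]
ee_rot: [[0.851, 0.322, 0.415], [0.318, -0.945, 0.082], [0.418, 0.062, -0.906]]
wrist_force: [7.0, 13.5, -3.5]
width: 12.9
finger_force: 59.7
```

Emit:
arm_command:
  targets:
    - {"x": 1, "y": -1, "z": 0, "rx": 0, "ry": 0, "rz": -4, "gripper": 0}
    - {"x": 1, "y": -1, "z": 0, "rx": 0, "ry": 0, "rz": -12, "gripper": 0}
    - {"x": 1, "y": -1, "z": 0, "rx": 0, "ry": 0, "rz": -20, "gripper": 0}
    - {"x": 1, "y": -1, "z": 0, "rx": 0, "ry": 0, "rz": -28, "gripper": 0}
    - {"x": 1, "y": -1, "z": 0, "rx": 0, "ry": 0, "rz": -36, "gripper": 0}
    - {"x": 1, "y": -1, "z": 0, "rx": 0, "ry": 0, "rz": -44, "gripper": 0}
    - {"x": 1, "y": -1, "z": 0, "rx": 0, "ry": 0, "rz": -52, "gripper": 0}
    - {"x": 1, "y": -1, "z": 0, "rx": 0, "ry": 0, "rz": -60, "gripper": 0}
    - {"x": 1, "y": -1, "z": 0, "rx": 0, "ry": 0, "rz": -67, "gripper": 0}
    - {"x": 1, "y": -1, "z": 0, "rx": 0, "ry": 0, "rz": -70, "gripper": 0}

```text
time_s: 21.5
tcp_pos: [690.1, -98.4, 96.0]
ee_rot: [[-0.013, 0.912, 0.409], [0.996, -0.024, 0.084], [0.086, 0.409, -0.909]]
wrist_force: [-19.5, 14.1, 6.1]
width: 12.9
finger_force: 62.4
```

Emit:
arm_command:
  targets:
    - {"x": 1, "y": -1.5, "z": 0, "rx": 0, "ry": 0, "rz": -4, "gripper": 0}
    - {"x": 1, "y": -1.5, "z": 0, "rx": 0, "ry": 0, "rz": -12, "gripper": 0}
    - {"x": 1, "y": -1.5, "z": 0, "rx": 0, "ry": 0, "rz": -20, "gripper": 0}
    - {"x": 1, "y": -1.5, "z": 0, "rx": 0, "ry": 0, "rz": -28, "gripper": 0}
    - {"x": 1, "y": -1.5, "z": 0, "rx": 0, "ry": 0, "rz": -36, "gripper": 0}
    - {"x": 1, "y": -1.5, "z": 0, "rx": 0, "ry": 0, "rz": -44, "gripper": 0}
    - {"x": 1, "y": -1.5, "z": 0, "rx": 0, "ry": 0, "rz": -50, "gripper": 0}

```text
time_s: 22.38
tcp_pos: [688.5, -99.2, 95.2]
ee_rot: [[-0.707, 0.577, 0.409], [0.658, 0.749, 0.081], [-0.259, 0.327, -0.909]]
wrist_force: [-21.8, 1.9, 3.8]
width: 12.8
finger_force: 62.5
```

```bash
cat > st.py <<'E'
from meas import *
s=observe()
yaw=0.1886;e=np.array([np.cos(yaw),np.sin(yaw),0]);n=np.array([-e[1],e[0],0]);up=np.array([0,0,1.]);m=np.array([642.5,-108.8,0])
a=np.radians(25);N=-np.sin(a)*e+np.cos(a)*up;X=np.cos(a)*e+np.sin(a)*up;ax=m+29*e+136*up
P=np.c_[X,n,N];tx=s["ee_rot"][:,0]@P
print("phi",np.degrees(np.arctan2(tx[1],tx[0])),"tz",s["ee_rot"][:,2]@P,"tcp",(s["tcp_pos"]-ax)@P,"F tool",s["wrist_force"]@s["ee_rot"],"M tool",s["ft_torque"]@s["ee_rot"],"j",s["joint_positions"].round(1),s["width"])
E
python3 st.py
```

```text
phi 128.84019523537725 tz [-0.00607644  0.00323089 -0.99997632] tcp [ -0.93205099   0.85078623 -44.56288593] F tool [ 15.73966373  -9.9250723  -12.19095623] M tool [2.00742393 2.63463787 0.20970803] j [-15.5  29.6  88.   16.5  41.3 -75.6] 12.809228902436065
```

Emit:
arm_command:
  targets:
    - {"x": 1, "y": -0.7, "z": 0, "rx": 0, "ry": 0, "rz": -3, "gripper": 0}
    - {"x": 1, "y": -0.7, "z": 0, "rx": 0, "ry": 0, "rz": -6, "gripper": 0}
    - {"x": 1, "y": -0.7, "z": 0, "rx": 0, "ry": 0, "rz": -9, "gripper": 0}
    - {"x": 1, "y": -0.7, "z": 0, "rx": 0, "ry": 0, "rz": -9, "gripper": 0}

```text
time_s: 22.88
tcp_pos: [688.4, -99.4, 95.2]
ee_rot: [[-0.785, 0.463, 0.412], [0.538, 0.839, 0.081], [-0.308, 0.285, -0.908]]
wrist_force: [-11.2, 1.7, 0.5]
width: 13.2
finger_force: 69.5
```

```bash
python3 st.py
```

```text
phi 137.50722088398507 tz [-0.00333923  0.00242551 -0.99999148] tcp [ -1.07817008   0.68351061 -44.48185482] F tool [ 9.55230845 -3.56577214 -4.90801029] M tool [0.92453303 1.58084949 1.46990492] j [-15.5  29.5  88.2  16.7  41.1 -84.4] 13.24078371983733
```

Moment about z is 1.5 N m, so the knob is at its end stop. I relieve slightly, open and retract along the axis.

Emit:
arm_command:
  targets:
    - {"x": 0, "y": 0, "z": 0, "rx": 0, "ry": 0, "rz": 1.5, "gripper": 0}
    - {"x": 0, "y": 0, "z": 0, "rx": 0, "ry": 0, "rz": 1.5, "gripper": 100}
    - {"x": 0, "y": 0, "z": 0, "rx": 0, "ry": 0, "rz": 1.5, "gripper": 100}
    - {"x": 0, "y": 0, "z": 0, "rx": 0, "ry": 0, "rz": 1.5, "gripper": 100}
    - {"x": 0, "y": 0, "z": 0, "rx": 0, "ry": 0, "rz": 1.5, "gripper": 100}
    - {"x": 0, "y": 0, "z": -15, "rx": 0, "ry": 0, "rz": 1.5, "gripper": 100}
    - {"x": 0, "y": 0, "z": -40, "rx": 0, "ry": 0, "rz": 1.5, "gripper": 100}
    - {"x": 0, "y": 0, "z": -75, "rx": 0, "ry": 0, "rz": 1.5, "gripper": 100}
    - {"x": 0, "y": 0, "z": -75, "rx": 0, "ry": 0, "rz": 1.5, "gripper": 100}

```text
time_s: 24.0
tcp_pos: [659.1, -106.2, 168.3]
ee_rot: [[-0.77, 0.481, 0.42], [0.558, 0.826, 0.078], [-0.309, 0.294, -0.904]]
wrist_force: [-0.5, 0.1, 0.3]
width: 85.7
finger_force: 0.0
```

```bash
cat >> st.py <<'E'
c=camera("wrist");p=pts(c);q=(p-ax)@P+[0,0,34]
b=q[(np.hypot(q[:,0],q[:,1])<34)&(abs(q[:,2]-44)<5)];print("bar",len(b),cv2.minAreaRect(b[:,:2].astype(np.float32)))
for cam in("side","top"):
    p=pts(camera(cam));d=p-m;r=np.c_[d@e,d@n,d[:,2]]
    h=r[(r[:,0]>-90)&(r[:,0]<-20)&(abs(r[:,1])<30)&(r[:,2]>36)&(r[:,2]<49)]
    t=r[(r[:,0]>-110)&(r[:,0]<-2)&(abs(r[:,1])<70)&(r[:,2]>6)&(r[:,2]<60)]
    if len(h)>3: print(cam,"tab",len(h),cv2.minAreaRect(h[:,:2].astype(np.float32)),"t",len(t),t.min(0),t.max(0))
E
python3 st.py
```

```text
phi 136.15830940962545 tz [ 0.00477299 -0.00230562 -0.99998595] tcp [ 2.60180614 -0.59443007 34.42600499] F tool [ 0.35692051 -0.04797935 -0.41926696] M tool [0.19852039 0.18468507 0.01701269] j [-17.   21.2  89.8  15.5  47.4 -82.3] 85.68306763738802
bar 2029 ((0.5633316040039062, -0.9972133636474609), (13.924226760864258, 47.91298294067383), 45.47313690185547)
side tab 75 ((-54.187477111816406, 1.1875114440917969), (39.01835250854492, 18.350000381469727), 9.966591835021973) t 234 [-75.39686302 -44.56027979   6.1088321 ] [-2.01105255 16.10355429 49.92653847]
top tab 6 ((-74.62220764160156, -0.797081470489502), (4.978802680969238, 6.641068458557129), 52.40270233154297) t 31 [-104.16263762  -55.2927205     6.137732  ] [-2.11698043 67.3512999  47.6855943 ]
```

Bar at 135.5° (stop is 135°), tab centre at -54 mm as required, robot clear. I hand it in.

```bash
python3 -c "
from plant import *
print(close_job())"
```

```text
the job is handed in; nothing more can be done
None
```

The job is handed in at about 24 s; no verdict came back. The tray with the cast is home against the stop (tab measured at -54 mm, as required), the knob is at its anticlockwise stop (bar at 135.5°, stop 135°), and the arm is clear. I never went near the bowl or can, and the cast could not be seen once inside the box.

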